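# Reference reading in the melting furnace

## Task

Get a reference reading set up in the cold melting furnace: its lid is standing proud, so first press the lid down until it is fully home. Then lift the thermocouple probe out of the punch rack and lower it, upright, through the port in the lid until the depth ring on its sheath is level with the rim of the port, never letting it touch the lid, the port or the crucible, and leave everything else where it is. Finish while still gripping the probe: hold it there steadily, hanging free in the middle of the port, and do not let go.

Things in the scene. Friction and masses are not known exactly. Their poses are not given: they have to be found in the camera images.
- furnace: Tabletop melting furnace, fixed: upright round steel shell 160 mm across, top ring at 150 mm. Grey control box on its -x side (to 110 mm from the axis), a bar handle on each y side (to 103 mm out, 115 mm high). Origin: centre of its underside on the bench; z up. Inside, on the axis, a graphite crucible: mouth at 118 mm, inner radius 24 mm there and 19 mm at its floor, at 50 mm.
- lid (a joint): How far the lid is pressed down (m): 0 highest, flange 12 mm above the top ring; 0.012 fully home, a solid stop, flange on the ring, flange top 158 mm above the bench. Starts 8 to 12 mm proud. Dark steel flange 120 mm across, 8 mm thick, white plug below; slides only up and down, stiffly: about 9 N moves it (more if fast) and it stays where left.
- port (a point): Centre of the rim (upper mouth) of the port, the round hole through the middle of the lid, on the furnace's axis; moves with the lid, 168 mm above the bench when it is home. The hole is 24 mm in diameter and goes straight down 43 mm, through a white collar (44 mm outside, standing 10 mm above the flange), flange and plug. Axes as the furnace's.
- press_spot (a point): Point on the bare flat top of the lid's flange, 41 mm from the axis on the furnace's -x side: a good place to press, even off centre. The bare flange runs from 22 to 60 mm from the axis. The lid's bar handle is on the far (+x) side, 42 mm from the axis, 56 mm long along y, standing 30 mm above the flange.
- rack: Wooden punch rack, fixed: 85 mm (x) by 260 mm (y), base board 18 mm thick, upper board with its top at 140 mm, end panels, and four 16 mm through holes in a row along y, 60 mm apart, in the upper board. Origin: centre of its underside on the bench; z up. The probe hangs in one hole, three punches stand in the others; which is where varies.
- probe: Cordless thermocouple probe, about 0.12 kg, hanging upright in the rack by its shoulder. Origin: its tip; z up along the rod. Steel sheath 8 mm thick from z = 0 to 115 mm, with a depth ring (collar 11 mm across, 4 mm high) centred at 80 mm; shoulder 28 mm across at 115 to 119 mm, resting on the upper board; round black handle 25 mm thick from 119 to 171 mm, display to 174. Its yaw is of no matter.
- probe_tip (a point): The tip of the probe's sheath, on its axis; axes as the probe's.
- probe_ring (a point): Centre of the depth ring on the probe's sheath, on its axis, 80 mm above the tip.
- probe_grip (a point): Point on the probe's axis in the handle, 143 mm above the tip and 28 mm above the rack's upper board at the start: a good place to grip, with the fingers closing across the row of holes (along the rack's x).
- punch0: Dapping punch standing loose in a hole of the rack: a steel rod 12 mm across with a 15 mm ball on top, 146 mm long. Origin: its lower end. Leave it where it is.
- punch1: The same with a 20 mm ball, 151 mm long. Origin: its lower end. Leave it where it is.
- punch2: The same with a 25 mm ball, 156 mm long. Origin: its lower end. Leave it where it is.
- cup: Small raised copper bowl, 60 mm across and 45 mm high, loose on the bench. Origin: centre of its underside. Leave it where it is.
- block: Steel bench block, 65 x 65 x 20 mm, loose on the bench. Origin: centre of its underside. Leave it where it is.
- hammer: Hammer lying loose on the bench at the left. Leave it where it is.

How it is judged:
By the outcome, as a careful person would: the job done as asked, in the order asked, and still so for the second after the job is handed in, while the arm keeps its last pose, push and grip.
It also fails if it takes over 64 s, if anything falls off the work surface, if the arm or the gripper's body presses on something with over 40 N, if the wrist force passes 120 N, or if a joint passes its speed limit or range.

## Robot

A 7-joint arm with a two-finger parallel gripper is mounted at the origin on the work surface. World frame = base frame: x ahead of the robot, y to its left, z up, the work surface at z = 0. Lengths are in m, angles in rad, forces in N, time in s.
With the tool pointing down it reaches from about 0.425 to 0.925 m from the base axis. Payload 6.8 kg.
Tool frame: the origin (TCP) lies between the finger pads; the fingertips stand 14 mm ahead of it and the grasp point (between the pads) lies 5 mm behind it; z points along the fingers, y is the line along which they close (so a half turn about z gives the same grasp; the last joint's range is limited). The gripper opens to 85 mm and grips with 20 to 120 N. Pads are 22 mm wide; open, the fingers measure 114 mm over their backs; the gripper's body (76 mm by 85 mm) begins 54 mm behind the grasp point. The pads swing forward as they close: fully open they stand 13 mm farther back than shut.
Start: joints at [-1.414, 0.477, 0.022, 1.555, -0.011, 1.109, -0.083], TCP at [0.177, 0.651, 0.245] pointing down, gripper open.
Joint ranges: [-2.96, 2.96], [-0.34, 2.1], [-1.41, 1.46], [0.24, 2.44], [-1.37, 4.51], [0.17, 1.92], [-2.96, 2.96]. Speed limits (rad/s): [2.39, 2.39, 3.14, 3.14, 3.14, 3.14, 3.14].

## Interface

Orientations are given as a rotation vector (axis times angle).
In Python, from bench import r, eyes, ticket gives the robot as it stands. The module is installed in compiled form; this text tells all that it offers.
- The arm moves only by the tool arm_command, never from a script. Its argument "plan" is text: rows parted by semicolons, each of 4 numbers parted by spaces: the shift along the tool's x, y, z in m, then the turn about the tool's z in degrees. In form: tx ty tz yaw; .... A call has 1 to 20 rows; each row shifts and turns the commanded pose from where the row before left it, along the tool's axes as they then stand; what a row does not reach is not made up. A row lasts 1/8 s, in which the tool goes at most 62.5 mm and 10.7 degrees, less where a joint would pass 70% of its speed; a pose out of reach is approached as far as the arm can. A call is refused whole if a number of a shift passes 0.0625 or a number of a turn 10.7, either way. A call with a gripper value outside its range is refused whole. "hand" is the closure, from -1 (fully open) to 1 (shut), set as the call begins (left out, the last holds). The fingers move at their own pace and stop on an object; "grip_force" is the grip in N (left out, the last holds). Time passes only in rows, so rows that do not move let the fingers close. It gives the time, the measured TCP pose, the force, the opening and the grip force at its end, in the units of the state.
- r.get_obs(): the state, without advancing time (a new reading comes with each control period).
- eyes.grab_frame(name): name is "side" or "top"; returns (picture, depth): 384x512x3 uint8, red, green, blue; 384x512 float32, m along the optical axis (not along the pixel's ray), 0 where there is no reading.
- eyes.calibration(name): a dict with "fov_y" (degrees; the focal length in pixels is half the picture's height over the tangent of half this angle, whatever the lens; pixels are square), "cx", "cy" (the principal point, pixels), "origin" and "attitude" of the camera in the world. Camera axes: x right, y up, looking along -z (the intrinsics and any distortion apply to the point x, -y, -z); pixel columns grow to the right and rows downward; lengths in m; the calibration is good to about 2 mm. A picture is of the moment at which its call begins. calibration takes no time and is no camera call.
- ticket.hand_in(): hands the job in; it is judged then, once.
The state is a dict: "clock": time; "joints": joint angles; "qvel": joint speeds; "tau": joint torques, N m; "tcp_pos": TCP position; "orientation": TCP orientation; "contact_force": force on the tool from outside, world axes, zero at the start; "moment": the same for the moment, N m; "grip_width": finger opening in m; "gripper_force": force on a finger pad.
Only numpy, scipy, OpenCV 4.12 (cv2) and the standard library are available. Lean on these libraries where they do the work, as an engineer would, in place of code of your own. Each camera call takes 0.05 s, during which the arm holds its last target. There are 200 camera calls.

## Working session

There is one attempt and no reset: what is moved stays moved. The work goes in short steps, Python scripts to look and compute and a tool call to move; the robot and the scene stay as the last step left them, time stands still between calls to the robot, and variables do not carry over. Pictures are saved under pics/ and viewed, at most 10 in all, crops included, and the job is handed in when it is done.

Besides the shell and the picture viewer there is one more tool, called after ">>>" by a JSON object that holds its "api" and its "payload". arm_command: Moves the arm, as the interface text tells. Its arguments: {"type":"object","properties":{"plan":{"type":"string"},"hand":{"type":"number"},"grip_force":{"type":"number"}},"required":["plan"]}

```bash
mkdir -p pics
cat > h.py <<'E'
import numpy as np, cv2
from scipy.spatial.transform import Rotation as R
from bench import r, eyes, ticket
E
python3 - <<'E'
from h import *
for n in("side","top"):
    print(eyes.calibration(n)); p,d=eyes.grab_frame(n); cv2.imwrite(f"pics/{n}0.png",p[:,:,::-1]); np.savez(f"{n}0.npz",p=p,d=d)
print(r.get_obs())
E
```

```text
{'fov_y': 55.8834466593323, 'cx': 249.94181640700086, 'cy': 192.07134466162557, 'origin': array([ 0.13653745, -0.21101882,  0.85402357]), 'attitude': array([ 0.57166437, -0.29043016, -0.85418407])}
{'fov_y': 48.10583885487204, 'cx': 254.51424668533946, 'cy': 192.81984074065753, 'origin': array([0.31916494, 0.10208782, 1.21201652]), 'attitude': array([ 0.17390249, -0.16112795, -1.45583872])}
{'clock': 0.1, 'joints': array([-1.41410225,  0.47771289,  0.02231395,  1.55634154, -0.01151244,
        1.10933672, -0.08312674]), 'qvel': array([-0.00038358, -0.00171967,  0.00131816, -0.00056235,  0.00069762,
       -0.00048871,  0.00082722]), 'tau': array([ 3.79926962e-03, -5.97754240e+01,  1.61358476e+00, -2.81957710e+01,
        1.28147469e-02,  5.01600327e-03,  6.70773304e-06]), 'tcp_pos': array([0.17650798, 0.65097602, 0.24443009]), 'orientation': array([-4.14686216e-01, -3.11397745e+00,  2.61764393e-03]), 'contact_force': array([ 0.06780287, -0.22942429, -0.70445231]), 'moment': array([-0.02068773,  0.02577414, -0.01258213]), 'gripper_force': 0.0, 'grip_width': 0.0853278117543633}
```

View pics/side0.png

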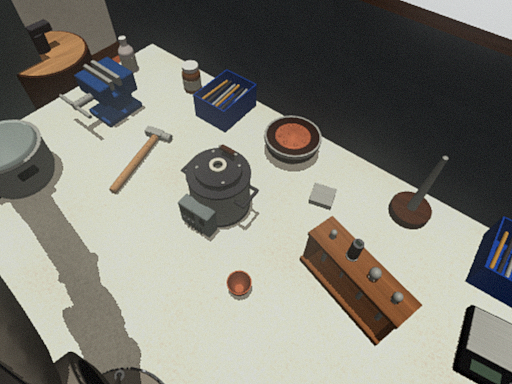

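View pics/top0.png

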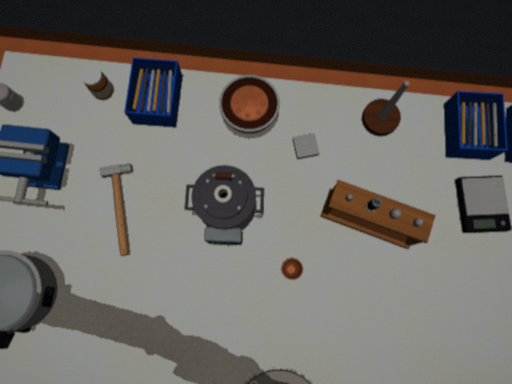

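The side view shows the port at about (218,163), the probe's handle at (357,245) and punches at (334,233), (376,273), (397,297). In the top view the port is at (223,194), the probe at (374,204), and the lid handle is on the up (+x) side at (223,176). The control box is at (223,236).

```bash
cat >> h.py <<'E'
class Cam:
    def __init__(s,n):
        c=eyes.calibration(n); s.f=192/np.tan(np.radians(c["fov_y"])/2); s.c=np.array([c["cx"],c["cy"]]); s.o=c["origin"]; s.R=R.from_rotvec(c["attitude"]).as_matrix()
    def ray(s,uv):
        uv=np.atleast_2d(uv); q=(uv-s.c)/s.f
        return np.c_[q[:,0],-q[:,1],-np.ones(len(q))]@s.R.T
    def plane(s,uv,z):
        d=s.ray(uv); return s.o+d*((z-s.o[2])/d[:,2])[:,None]
    def pts(s,D):
        v,u=np.mgrid[0:384,0:512]; d=s.ray(np.c_[u.ravel(),v.ravel()])
        P=s.o+d*D.ravel()[:,None]; P[D.ravel()==0]=np.nan; return P.reshape(384,512,3)
    def proj(s,P):
        q=(np.atleast_2d(P)-s.o)@s.R; return np.c_[q[:,0],-q[:,1]]/-q[:,2:]*s.f+s.c
def tri(c1,u1,c2,u2):
    d1,d2=c1.ray(u1)[0],c2.ray(u2)[0]
    t=np.linalg.lstsq(np.c_[d1,-d2],c2.o-c1.o,rcond=None)[0]
    a,b=c1.o+t[0]*d1,c2.o+t[1]*d2; return (a+b)/2,np.linalg.norm(a-b)*1e3
E
python3 - <<'E'
from h import *
np.set_printoptions(precision=4,suppress=True)
C={n:Cam(n) for n in("side","top")}
out=[]
for n,pc,qc in(("side",(218,163),(357,245)),("top",(223,194),(374,204))):
    z=np.load(n+"0.npz"); p,d=z["p"],z["d"]; P=C[n].pts(d)
    for nm,(u,v) in(("port",pc),("probe",qc)):
        print(n,nm,"depth pt",[P[v+dv,u+du] for du,dv in((0,0),(9,3),(-9,3),(0,-6))])
        k=p[v-32:v+32,u-32:u+32,::-1]; out.append(cv2.resize(k,(380,290) if 0 else (290,290),interpolation=cv2.INTER_NEAREST))
    H=np.nanmedian(P[...,2]); print("bench z",H)
    # collar: white pixels near port
    u,v=pc; g=cv2.cvtColor(p,cv2.COLOR_RGB2GRAY); Z=P[...,2]
    m=np.zeros_like(g); m[v-14:v+15,u-14:u+15]=((g>140)[v-14:v+15,u-14:u+15])*255
    cs=sorted(cv2.findContours(m,cv2.RETR_CCOMP,cv2.CHAIN_APPROX_NONE)[0],key=cv2.contourArea)[-2:]
    for c in cs: print("collar ell",cv2.fitEllipse(c) if len(c)>4 else len(c))
cv2.imwrite("pics/crops.png",np.vstack([np.hstack(out[:2]),np.hstack(out[2:])]))
E
```

```text
side port depth pt [array([0.5445, 0.2076, 0.165 ]), array([0.5512, 0.1839, 0.1654]), array([0.5162, 0.2104, 0.1774]), array([0.5579, 0.2196, 0.1669])]
side probe depth pt [array([ 0.5443, -0.1738,  0.1976]), array([ 0.6772, -0.1851, -0.0043]), array([ 0.562 , -0.1587,  0.1382]), array([ 0.5575, -0.1669,  0.196 ])]
bench z -0.002264940946423155
collar ell ((217.23098754882812, 163.93968200683594), (8.151350975036621, 10.9361572265625), 79.57357025146484)
collar ell ((217.32122802734375, 164.15391540527344), (12.7820463180542, 17.147178649902344), 87.40347290039062)
top port depth pt [array([0.5564, 0.2098, 0.072 ]), array([0.531 , 0.1776, 0.1692]), array([0.5263, 0.2219, 0.1684]), array([0.5501, 0.202 , 0.1747])]
top probe depth pt [array([ 0.5452, -0.1656,  0.1982]), array([ 0.553 , -0.2041,  0.1398]), array([ 0.5481, -0.1588,  0.1393]), array([ 0.5598, -0.1647,  0.1986])]
bench z -0.0005392835025515019
collar ell ((222.474365234375, 193.11346435546875), (12.388236999511719, 12.582849502563477), 110.48171997070312)
collar ell ((222.57614135742188, 193.16700744628906), (14.164702415466309, 14.993147850036621), 78.37084197998047)
```

View pics/crops.png

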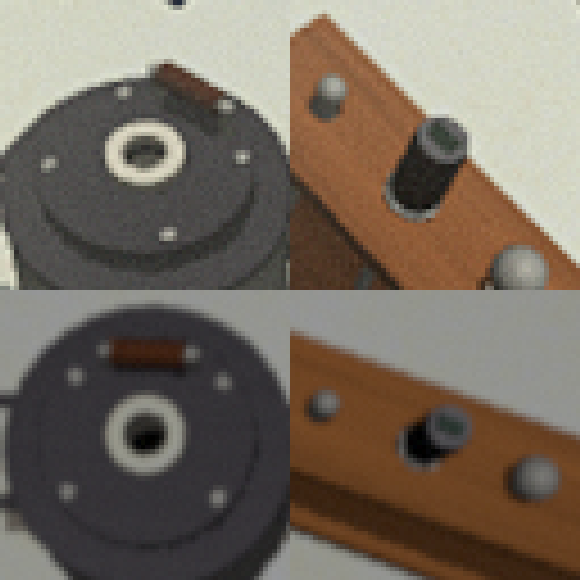

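The crops show the port ring clearly in both views, and the probe's grey display end at side (358.3,243.0) and top (376.8,201.5). Punch balls sit on either side of it in the row.

Run:
```python
from h import *
np.set_printoptions(precision=4,suppress=True)
S,T=Cam("side"),Cam("top")
for n,a,b in(("port",(217.3,164.1),(222.5,193.1)),("probetop",(358.3,243),(376.8,201.5)),("ballA",(333.6,232),(349.2,196.4)),("ballB",(375.5,272),(395.4,213)),("lidhandle",(230.5,149.8),(223,176))):
    print(n,*tri(S,a,T,b))
print("plane checks port",S.plane((217.3,164.1),.178),T.plane((222.5,193.1),.178))
print("probe plane .199",S.plane((358.3,243),.199),T.plane((376.8,201.5),.199))
# rack top edges -> row yaw via height-masked depth + colour
z=np.load("top0.npz");P=T.pts(z["d"]);p=z["p"].astype(int)
m=(abs(P[...,2]-.14)<.008)&(p[...,0]-p[...,2]>30); m[:150]=0; m[260:]=0; m[:,:300]=0; m[:,440:]=0
q=T.plane(np.argwhere(m)[:,::-1],.14)[:,:2].astype(np.float32); print("rack",len(q),cv2.minAreaRect(q), cv2.fitLine(q,cv2.DIST_L2,0,.01,.01).ravel())
# furnace yaw from dark box / lid flange height
z=np.load("side0.npz");P=S.pts(z["d"])
for nm,Pk in(("side",P),("top",T.pts(np.load("top0.npz")["d"]))):
    a=Pk.reshape(-1,3); c=np.array([.540,.203]); rr=np.hypot(*(a[:,:2]-c).T); s=(rr>.03)&(rr<.055)&(a[:,2]>.14)&(a[:,2]<.185); print(nm,"flange z",np.median(a[s,2]),s.sum()); s=(rr>.068)&(rr<.078)&(a[:,2]>.13)&(a[:,2]<.17); print("ring z",np.median(a[s,2]),s.sum())
    s=(rr<.0215)&(rr>.014)&(a[:,2]>.15)&(a[:,2]<.2); print("collar z",np.median(a[s,2]),s.sum())
```

```text
port [0.5373 0.2022 0.1716] 1.0821846109296593
probetop [ 0.5533 -0.1734  0.1926] 0.23548697149226314
ballA [ 0.5685 -0.1148  0.151 ] 0.01705629527148604
ballB [ 0.5378 -0.231   0.1581] 1.8484340322572634
lidhandle [0.581  0.2025 0.1848] 7.6193176795528785
plane checks port [[0.5331 0.1987 0.178 ]] [[0.5364 0.2013 0.178 ]]
probe plane .199 [[ 0.5492 -0.1736  0.199 ]] [[ 0.5519 -0.1717  0.199 ]]
rack 2634 ((0.5433446168899536, -0.2000836580991745), (0.260364830493927, 0.07612895965576172), 75.25770568847656) [ 0.2539  0.9672  0.5424 -0.2002]
side flange z 0.16659763855457443 759
ring z 0.14726656480633726 457
collar z 0.17608518089507197 61
top flange z 0.16894331074975744 924
ring z 0.14956109021898945 698
collar z 0.17802933491978856 112
```

>>> {"api": "arm_command", "payload": {"plan": "0 0 0 10; 0 0 0 10; 0 0 0 10; 0 0 0 10; 0 0 0 10; 0 0 0 10; 0 0 0 10; 0 0 0 10; 0 0 0 10; 0 0 0 0", "hand": 1, "grip_force": 20}}

```text
clock: 1.35
tcp_pos: [0.1764, 0.6513, 0.2448]
orientation: [2.493, 1.91, -0.001]
contact_force: [-0.4, 0.3, -0.1]
grip_width: -0.0002
gripper_force: 0.0
```

>>> {"api": "arm_command", "payload": {"plan": "-0.012 0.015 0 0; -0.025 0.03 0 0; -0.025 0.03 0 0; -0.025 0.03 0 0; -0.025 0.03 0 0; -0.025 0.03 0 0; -0.025 0.03 0 0; -0.025 0.03 0 0; -0.025 0.03 0 0; -0.025 0.03 0 0; -0.025 0.03 0 0; -0.025 0.03 0 0; -0.025 0.03 0 0; -0.025 0.03 0 0; -0.015 0.02 0 0; -0.008 0.01 0 0; 0 0 0 0"}}

```text
clock: 3.48
tcp_pos: [0.5023, 0.1891, 0.2453]
orientation: [-2.496, -1.907, 0.0]
contact_force: [-0.3, 0.6, -0.4]
grip_width: -0.0
gripper_force: 0.0
```

>>> {"api": "arm_command", "payload": {"plan": "0.0085 -0.0105 0.01 0; 0 0 0.02 0; 0 0 0.02 0; 0 0 0.005 0; 0 0 0 0; 0 0 0 0"}}

```text
clock: 4.22
tcp_pos: [0.4945, 0.2017, 0.1909]
orientation: [-2.495, -1.91, -0.002]
contact_force: [-0.5, -0.0, 0.7]
grip_width: -0.0
gripper_force: 0.0
```

Run:
```python
from h import *
o=[]
for n,(u,v) in(("side",(217,160)),("top",(222,190))):
    p,d=eyes.grab_frame(n); o.append(cv2.resize(p[v-45:v+45,u-45:u+45,::-1],(400,400)))
cv2.imwrite("pics/press.png",np.hstack(o)); print(r.get_obs()["tcp_pos"])
```

```text
[0.49468209 0.20145312 0.19095304]
```

View pics/press.png

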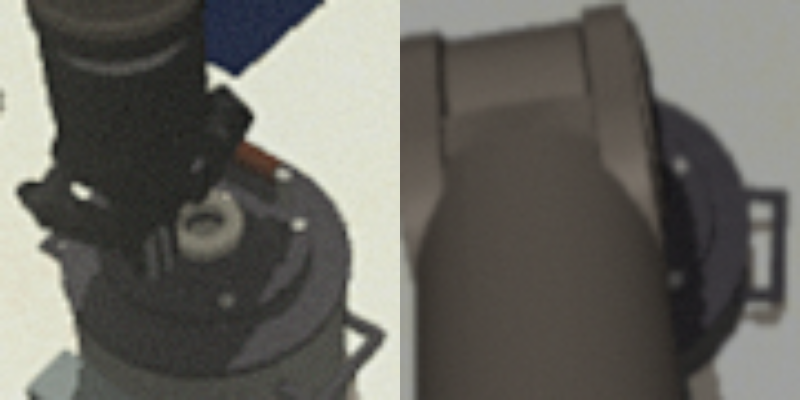

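The fingertips stand over the bare flange just on the -x side of the collar, clear of it. Next I press down in small steps.

>>> {"api": "arm_command", "payload": {"plan": "0 0 0.003 0; 0 0 0.003 0; 0 0 0.002 0; 0 0 0.002 0; 0 0 0.002 0; 0 0 0 0"}}

```text
clock: 5.08
tcp_pos: [0.4943, 0.2011, 0.1787]
orientation: [-2.495, -1.908, 0.0]
contact_force: [-2.6, -0.8, 6.8]
grip_width: -0.0
gripper_force: 3.2
```

>>> {"api": "arm_command", "payload": {"plan": "0 0 0.001 0; 0 0 0.001 0; 0 0 0.001 0; 0 0 0.001 0; 0 0 0.001 0; 0 0 0.001 0; 0 0 0 0"}}

```text
clock: 5.95
tcp_pos: [0.4943, 0.2011, 0.1728]
orientation: [-2.495, -1.908, 0.0]
contact_force: [-2.9, -0.7, 8.0]
grip_width: -0.0002
gripper_force: 3.8
```

>>> {"api": "arm_command", "payload": {"plan": "0 0 0.001 0; 0 0 0 0; 0 0 0.001 0; 0 0 0 0"}}

```text
clock: 6.45
tcp_pos: [0.4944, 0.2011, 0.172]
orientation: [-2.495, -1.907, -0.0]
contact_force: [-7.2, -2.8, 18.9]
grip_width: 0.0004
gripper_force: 10.0
```

>>> {"api": "arm_command", "payload": {"plan": "0 0 0.001 0; 0 0 0 0"}}

```text
clock: 6.7
tcp_pos: [0.4945, 0.2011, 0.1719]
orientation: [-2.494, -1.907, -0.001]
contact_force: [-10.7, -3.7, 30.1]
grip_width: -0.0002
gripper_force: 14.8
```

>>> {"api": "arm_command", "payload": {"plan": "0 0 -0.003 0; 0 0 -0.02 0; 0 0 -0.03 0; 0 0 -0.035 0; -0.015 0.006 0 0; -0.026 0.0114 0 0; -0.026 0.0114 0 0; -0.026 0.0114 0 0; -0.026 0.0114 0 0; -0.026 0.0114 0 0; -0.026 0.0114 0 0; -0.026 0.0114 0 0; -0.026 0.0114 0 0; -0.026 0.0114 0 0; -0.026 0.0114 0 0; -0.026 0.0114 0 0; -0.026 0.0114 0 0; -0.014 0.006 0 0; -0.005 0.003 0 0; 0 0 0 0", "hand": -1}}

```text
clock: 9.2
tcp_pos: [0.5503, -0.1721, 0.257]
orientation: [-2.495, -1.909, 0.0]
contact_force: [0.0, -0.1, 0.0]
grip_width: 0.0853
gripper_force: 0.0
```

Run:
```python
from h import *
np.set_printoptions(precision=4,suppress=True)
p,d=eyes.grab_frame("side"); q,e=eyes.grab_frame("top")
np.savez("s1.npz",p=p,d=d);np.savez("t1.npz",p=q,d=e)
cv2.imwrite("pics/hov.png",np.hstack([cv2.resize(p[170:290,290:410,::-1],(400,400)),cv2.resize(q[150:270,310:430,::-1],(400,400))]))
# lid check from top & side: collar and flange heights now
for n,D in(("side",d),("top",e)):
    a=Cam(n).pts(D).reshape(-1,3); rr=np.hypot(*(a[:,:2]-[.536,.201]).T)
    s=(rr>.03)&(rr<.055)&(a[:,2]>.14)&(a[:,2]<.185); print(n,"flange",np.median(a[s,2]))
    s=(rr>.068)&(rr<.078)&(a[:,2]>.13)&(a[:,2]<.17); print("ring",np.median(a[s,2]))
for n,P,(u,v) in(("side",p,(217,165)),("top",q,(222,193))):
    g=cv2.cvtColor(P,cv2.COLOR_RGB2GRAY); m=np.zeros_like(g); m[v-14:v+15,u-14:u+15]=(g>140)[v-14:v+15,u-14:u+15]*255
    c=max(cv2.findContours(m,cv2.RETR_EXTERNAL,cv2.CHAIN_APPROX_NONE)[0],key=cv2.contourArea); E=cv2.fitEllipse(c); print("collar",n,E,Cam(n).plane(E[0],.168))
o=r.get_obs(); print(o["tcp_pos"],o["orientation"],o["joints"])
```

```text
side flange 0.15565282717361356
ring 0.1473682864316262
top flange 0.1577528913740407
ring 0.14971599228387678
collar side ((217.553955078125, 167.03182983398438), (13.395545959472656, 17.108591079711914), 86.87042999267578) [[0.5324 0.198  0.168 ]]
collar top ((222.79071044921875, 194.09197998046875), (14.807186126708984, 15.822628021240234), 77.68574523925781) [[0.5361 0.2013 0.168 ]]
[ 0.5504 -0.1714  0.2571] [-2.4933 -1.9101 -0.0001] [-0.368   0.3641  0.7257  1.8196 -0.2746  1.0613  0.1974]
```

View pics/hov.png

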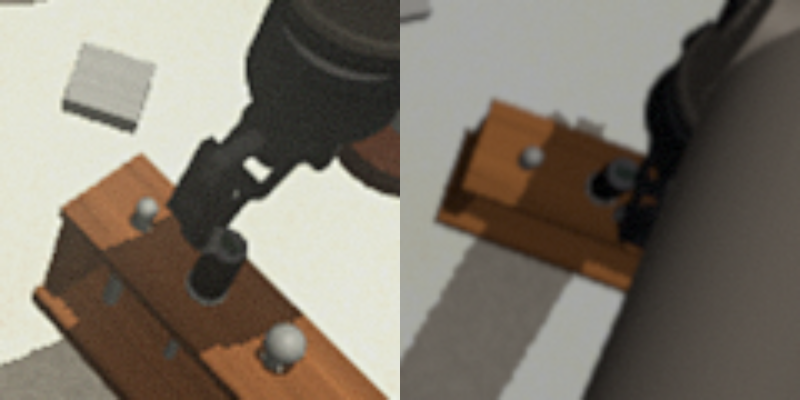

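The lid is home: the flange stands 8 mm above the ring in both views. The open fingers straddle the probe across the row, so I descend and grip.

>>> {"api": "arm_command", "payload": {"plan": "0 0 0.015 0; 0 0 0.02 0; 0 0 0.02 0; 0 0 0.02 0; 0 0 0.012 0; 0 0 0.006 0; 0 0 0 0; 0 0 0 0"}}

```text
clock: 10.3
tcp_pos: [0.5507, -0.1727, 0.1649]
orientation: [2.495, 1.908, 0.001]
contact_force: [-0.2, -0.5, 0.0]
grip_width: 0.0854
gripper_force: 0.0
```

>>> {"api": "arm_command", "payload": {"plan": "0 0 0 0; 0 0 0 0; 0 0 0 0; 0 0 0 0; 0 0 0 0; 0 0 0 0; 0 0 0 0; 0 0 0 0", "hand": 1, "grip_force": 50}}

```text
clock: 11.3
tcp_pos: [0.5505, -0.1726, 0.1645]
orientation: [2.495, 1.909, 0.001]
contact_force: [0.1, -0.8, 5.5]
grip_width: 0.0243
gripper_force: 49.0
```

>>> {"api": "arm_command", "payload": {"plan": "0 0 -0.005 0; 0 0 -0.012 0; 0 0 -0.015 0; 0 0 -0.015 0; 0 0 -0.015 0; 0 0 -0.015 0; 0 0 -0.015 0; 0 0 -0.015 0; 0 0 -0.015 0; 0 0 -0.02 0; 0 0 -0.02 0; 0 0 -0.02 0; 0 0 -0.013 0; 0 0 0 0"}}

```text
clock: 13.05
tcp_pos: [0.5507, -0.1728, 0.3602]
orientation: [2.494, 1.908, 0.002]
contact_force: [0.5, 0.8, -2.0]
grip_width: 0.024
gripper_force: 49.1
```

Run:
```python
from h import *
p,d=eyes.grab_frame("side"); q,e=eyes.grab_frame("top")
np.savez("s2.npz",p=p,d=d);np.savez("t2.npz",p=q,d=e)
cv2.imwrite("pics/lift.png",np.hstack([cv2.resize(p[140:290,280:430,::-1],(400,400)),cv2.resize(q[130:280,290:440,::-1],(400,400))]))
print(r.get_obs()["contact_force"],r.get_obs()["tcp_pos"])
```

```text
[-0.26296157  0.34252526 -1.70351392] [ 0.55002119 -0.1723306   0.35872031]
```

View pics/lift.png

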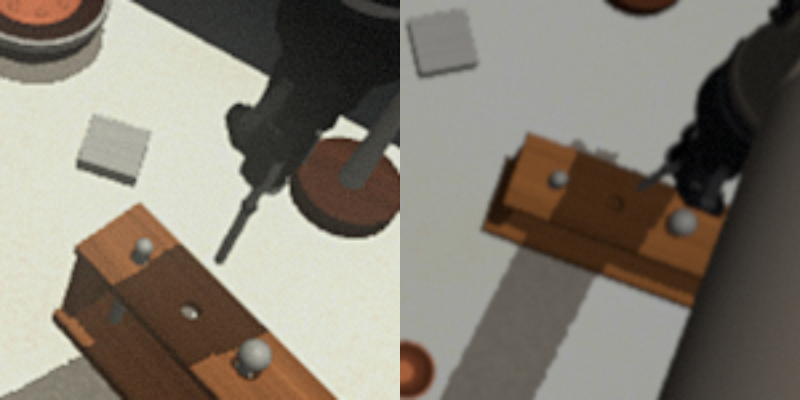

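The probe is in the grip and out of its hole, with the tip at about side (361.6,237.7) and top (379.5,200). The punches haven't moved. Next I carry it to above the port.

>>> {"api": "arm_command", "payload": {"plan": "0.005 -0.0016 0 0; 0.012 -0.004 0 0; 0.022 -0.007 0 0; 0.025 -0.008 0 0; 0.025 -0.008 0 0; 0.025 -0.008 0 0; 0.025 -0.008 0 0; 0.025 -0.008 0 0; 0.025 -0.008 0 0; 0.025 -0.008 0 0; 0.025 -0.008 0 0; 0.025 -0.008 0 0; 0.025 -0.008 0 0; 0.025 -0.008 0 0; 0.022 -0.007 0 0; 0.012 -0.003 0 0; 0.007 -0.002 0 0; 0 0 0 0; 0 0 0 0; 0 0 0 0"}}

```text
clock: 15.65
tcp_pos: [0.5347, 0.1987, 0.3594]
orientation: [2.496, 1.907, 0.0]
contact_force: [0.6, 0.4, -0.6]
grip_width: 0.024
gripper_force: 49.1
```

Run:
```python
from h import *
p,d=eyes.grab_frame("side"); q,e=eyes.grab_frame("top")
np.savez("s3.npz",p=p,d=d);np.savez("t3.npz",p=q,d=e)
cv2.imwrite("pics/over.png",np.hstack([cv2.resize(p[105:185,175:255,::-1],(400,400)),cv2.resize(q[150:230,180:260,::-1],(400,400))]))
o=r.get_obs(); print(o["tcp_pos"],o["orientation"])
```

```text
[0.53464026 0.19902835 0.35938002] [-2.4960808e+00 -1.9076345e+00 -1.7477033e-04]
```

View pics/over.png

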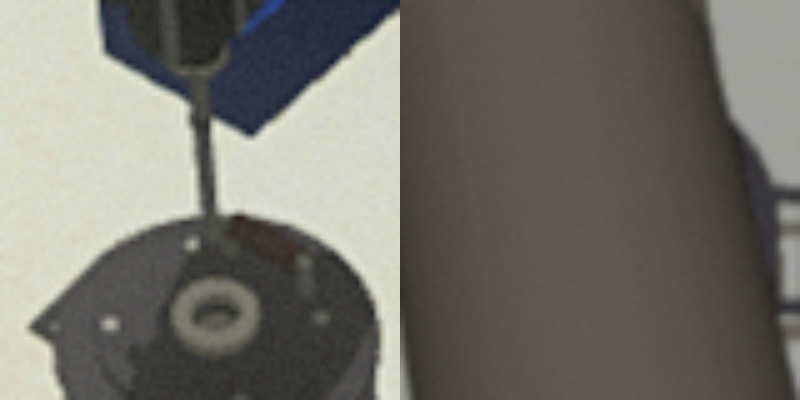

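The side view shows the sheath hanging from about (215,120) to (217,149), with the port collar below it centred near (218,167). The arm hides the top view. I now measure the sheath's axis in the side view.

```bash
cat > ax.py <<'E'
from h import *
import sys
np.set_printoptions(precision=4,suppress=True)
S=Cam("side")
def axis(zt,n=4,save=None,zmin=.176):
    """sheath axis (side-camera frame) from its silhouette centreline; zt: tip height by kinematics"""
    t=r.get_obs()["tcp_pos"]; A=[];Dp=[]
    for _ in range(n):
        p,d=eyes.grab_frame("side"); P=S.pts(d)
        m=(np.hypot(P[...,0]-t[0],P[...,1]-t[1])<.02)&(P[...,2]>max(zt,zmin)-.004)&(P[...,2]<zt+.112)
        for v in np.unique(np.argwhere(m)[:,0]):
            u=np.flatnonzero(m[v]); 
            if 2<=len(u)<=5: A.append((u.mean(),v)); Dp.append(P[v,u].mean(0))
    return np.array(A),np.array(Dp),p
if __name__=="__main__":
    t=r.get_obs()["tcp_pos"]; zt=t[2]-.1395
    A,D,p=axis(zt)
    for v in np.unique(A[:,1]):
        s=A[:,1]==v; print(int(v),A[s,0].mean().round(2),s.sum(),D[s].mean(0))
    for z in(zt,zt+.08,zt+.11): print("expected px if at TCP:",z,S.proj([t[0],t[1],z]))
    print("port px expected",S.proj([.5343,.1997,.168]))
E
python3 ax.py
```

```text
121 213.5 4 [0.5311 0.1965 0.3218]
122 213.5 4 [0.5306 0.1963 0.3195]
123 213.5 4 [0.5309 0.1969 0.3161]
124 213.5 4 [0.5305 0.1968 0.3135]
125 213.5 4 [0.531  0.1975 0.3098]
126 213.75 4 [0.5304 0.1964 0.3081]
127 214.12 4 [0.5319 0.1971 0.3035]
128 214.0 4 [0.5313 0.1971 0.3011]
129 214.0 4 [0.5302 0.1963 0.2994]
130 214.12 4 [0.5299 0.1958 0.297 ]
131 214.5 4 [0.5314 0.1965 0.2924]
132 214.5 4 [0.5309 0.1963 0.2899]
133 214.62 4 [0.5312 0.1965 0.2865]
134 214.5 4 [0.531  0.197  0.2833]
135 214.5 4 [0.5304 0.1966 0.281 ]
136 214.62 4 [0.5307 0.1968 0.2775]
137 214.88 4 [0.5307 0.1963 0.2746]
138 215.0 4 [0.5305 0.196  0.2719]
139 215.0 4 [0.5306 0.1963 0.2684]
140 215.12 4 [0.5305 0.1961 0.2655]
141 215.38 4 [0.531  0.1961 0.2619]
142 215.5 4 [0.5314 0.1964 0.2582]
143 215.5 4 [0.5316 0.197  0.2543]
144 215.62 4 [0.5311 0.1963 0.2519]
145 215.5 4 [0.5308 0.1967 0.2487]
146 215.5 4 [0.5311 0.1973 0.2447]
147 215.75 4 [0.531  0.1966 0.2419]
148 216.0 4 [0.531 0.196 0.239]
149 216.0 4 [0.5307 0.1961 0.2358]
150 216.0 4 [0.5306 0.1963 0.2324]
151 216.0 4 [0.5306 0.1965 0.2288]
152 216.12 4 [0.5305 0.1963 0.2256]
153 216.0 4 [0.5303 0.1968 0.222 ]
expected px if at TCP: 0.2198800243428397 [[216.6046 152.0748]]
expected px if at TCP: 0.2998800243428397 [[214.4351 127.1396]]
expected px if at TCP: 0.3298800243428397 [[213.5253 116.6817]]
port px expected [[217.5442 166.2371]]
```

```bash
cat > ring.py <<'E'
from ax import *
t=r.get_obs()["tcp_pos"]; W={};Z={}
for _ in range(3):
    p,d=eyes.grab_frame("side"); P=S.pts(d)
    m=(np.hypot(P[...,0]-t[0],P[...,1]-t[1])<.022)&(P[...,2]>.175)
    for v in np.unique(np.argwhere(m)[:,0]):
        u=np.flatnonzero(m[v]); W.setdefault(v,[]).append(len(u)); Z.setdefault(v,[]).append(P[v,u,2].mean())
print("tcp",t,[(int(v),round(float(np.mean(W[v])),1),round(float(np.mean(Z[v])),4)) for v in sorted(W)])
g=cv2.cvtColor(p,cv2.COLOR_RGB2GRAY); print(g[116:170,208:223])
E
python3 ring.py
```

```text
tcp [0.5346 0.1995 0.3593] [(67, 1.7, 0.4505), (68, 4.0, 0.4498), (69, 6.0, 0.4505), (70, 15.7, 0.4525), (71, 15.3, 0.4506), (72, 14.7, 0.4487), (73, 15.7, 0.4471), (74, 14.0, 0.445), (75, 9.3, 0.4407), (76, 8.3, 0.4382), (77, 7.3, 0.4355), (78, 8.7, 0.4333), (79, 9.3, 0.4306), (80, 9.3, 0.4288), (81, 9.7, 0.4265), (82, 10.3, 0.4241), (83, 11.7, 0.4227), (84, 10.3, 0.4193), (85, 11.3, 0.4151), (86, 9.3, 0.4086), (87, 8.3, 0.4034), (88, 10.0, 0.4037), (89, 11.7, 0.4013), (90, 8.3, 0.3967), (91, 11.7, 0.3934), (92, 12.3, 0.3926), (93, 13.0, 0.3917), (94, 14.0, 0.3901), (95, 16.0, 0.3903), (96, 15.0, 0.3886), (97, 15.7, 0.3874), (98, 15.7, 0.386), (99, 15.0, 0.3839), (100, 15.0, 0.3813), (101, 15.0, 0.379), (102, 15.0, 0.3761), (103, 16.0, 0.3732), (104, 15.3, 0.3712), (105, 16.3, 0.3688), (106, 16.0, 0.3662), (107, 16.3, 0.3639), (108, 16.3, 0.3613), (109, 17.0, 0.3593), (110, 16.3, 0.3563), (111, 14.3, 0.3542), (112, 12.0, 0.3539), (113, 10.7, 0.3512), (114, 11.0, 0.3475), (115, 10.7, 0.3452), (116, 12.0, 0.3434), (117, 12.7, 0.3407), (118, 11.7, 0.3377), (119, 10.0, 0.3355), (120, 7.
[... 3387 characters left out ...]
8  56]
 [ 82  86  77  67  58  58  56  53  59  55  48  50  51  49  56]
 [ 84  80  59  55  55  54  60  67  82  81  77  79  78  65  55]
 [ 89  70  58  56  59  79  99  97 116 119 109 114 112 104  86]
 [ 77  66  49  61  86 117 126 128 122 119 130 124 123 124 117]
 [ 71  50  66  92 121 126 118 121 113 113 109 113 108 119 124]
 [ 65  49  91 121 123 121 111 107  98  92  89  94  89 101 115]
 [ 57  69 108 124 119 115  92  85  78  74  76  74  80  82  99]
 [ 55  90 114 129 125 102  81  62  52  51  49  48  54  68  82]
 [ 53  95 124 121 112  95  60  55  66  61  67  70  61  52  59]
 [ 56  96 117 123 118  79  45  79  83  88  90  94  77  66  77]
 [ 56  89 118 123 121  91  71  91  86  90  91  80  85  91 110]]
```

>>> {"api": "arm_command", "payload": {"plan": "0.0005 0 0.004 0; 0 0 0.008 0; 0 0 0.01 0; 0 0 0.01 0; 0 0 0.01 0; 0 0 0.01 0; 0 0 0.01 0; 0 0 0.01 0; 0 0 0.01 0; 0 0 0.01 0; 0 0 0.01 0; 0 0 0.006 0; 0 0 0.002 0; 0 0 0 0; 0 0 0 0"}}

```text
clock: 17.98
tcp_pos: [0.5349, 0.2001, 0.2496]
orientation: [2.495, 1.909, 0.001]
contact_force: [-0.1, -1.1, -1.6]
grip_width: 0.0237
gripper_force: 49.1
```

```bash
cat > ring2.py <<'E'
from ax import *
import sys
t=r.get_obs()["tcp_pos"]; W={};Q={};ps=[];ds=[]
for _ in range(5):
    p,d=eyes.grab_frame("side"); ps.append(p); ds.append(d)
p=np.mean(ps,0).astype(np.uint8); d=np.median(ds,0).astype(np.float32); P=S.pts(d)
m=(np.hypot(P[...,0]-t[0],P[...,1]-t[1])<.012)&(P[...,2]>.167)&(P[...,2]<t[2]-.02)
for v in np.unique(np.argwhere(m)[:,0]):
    u=np.flatnonzero(m[v]); print(v,u.min(),u.max(),P[v,u].mean(0))
# collar top & port surroundings
rr=np.hypot(P[...,0]-.5337,P[...,1]-.1994); k=(rr>.0135)&(rr<.0205)&(P[...,2]>.155)&(P[...,2]<.175)
kk=k&(P[...,2]>np.median(P[k][:,2])-.0015); vu=np.argwhere(kk); print("collar top z",np.median(P[kk][:,2]),kk.sum())
c=cv2.convexHull(vu[:,::-1].astype(np.int32)); print("collar-top ellipse",cv2.fitEllipse(c))
f=(rr>.03)&(rr<.055)&(P[...,2]>.145)&(P[...,2]<.17);print("flange",np.median(P[f][:,2]),f.sum())
print("tcp",t,r.get_obs()["contact_force"])
cv2.imwrite(sys.argv[1],cv2.resize(p[125:185,185:250,::-1],(650,600),interpolation=cv2.INTER_CUBIC))
E
python3 ring2.py pics/in1.png
```

```text
150 221 221 [0.5401 0.1895 0.2292]
151 221 221 [0.5392 0.1889 0.2269]
156 215 218 [0.5324 0.1977 0.209 ]
157 215 218 [0.5315 0.1975 0.2064]
158 215 218 [0.5312 0.1975 0.203 ]
159 215 218 [0.5311 0.1978 0.1993]
160 215 218 [0.531  0.1979 0.1957]
161 215 219 [0.5319 0.1975 0.1916]
162 215 219 [0.5309 0.1968 0.1893]
163 216 218 [0.5301 0.1963 0.1866]
164 216 218 [0.5307 0.1971 0.1818]
165 216 218 [0.531  0.1978 0.1773]
166 216 218 [0.5305 0.1976 0.174 ]
167 216 218 [0.5302 0.1976 0.1704]
collar top z 0.16538360348001224 83
collar-top ellipse ((217.4486846923828, 167.25958251953125), (12.59644889831543, 16.17925262451172), 90.03761291503906)
flange 0.1554059799564636 778
tcp [0.5349 0.2001 0.2496] [-0.2468  0.847  -1.9186]
```

View pics/in1.png

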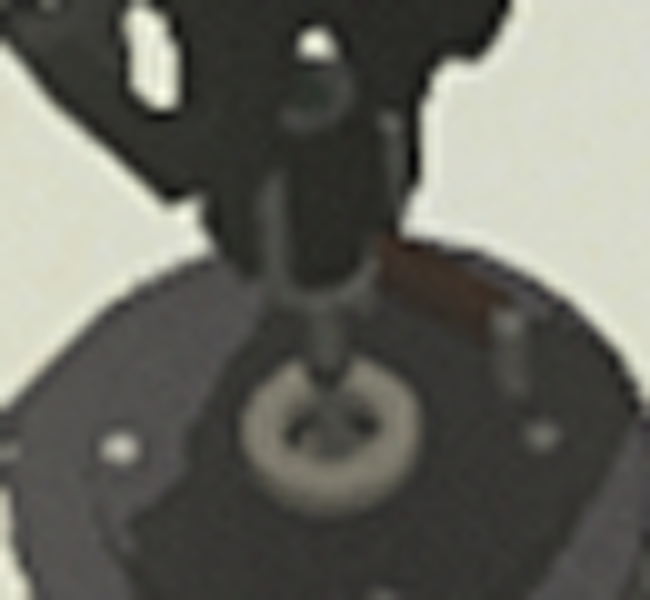

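Seen from the side camera, the sheath stands in the middle of the port hole. The ring is at about row 161.5 and the collar's centre at (217.4,167.3). The ring's height is uncertain by about 2 mm, so I refine it from the earlier clean picture taken over the bench.

Run:
```python
from ax import *
from scipy.ndimage import map_coordinates
z=np.load("s2.npz"); p,d=z["p"],z["d"]; P=S.pts(d); t=np.array([.5503,-.1726,.3590])
m=(np.hypot(P[...,0]-t[0],P[...,1]-t[1])<.012)&(P[...,2]>.21)&(P[...,2]<.33)
vu=np.argwhere(m); F=P[m]; s=F[:,2]<.29
xy=np.median(F[s,:2],0); print("front xy",xy,"top part",np.median(F[~s,:2],0),m.sum())
vz=lambda a,b:np.median(P[...,2][a]) 
g=cv2.cvtColor(p,cv2.COLOR_RGB2GRAY).astype(float)
zs=np.arange(.205,.345,.001); uv=S.proj(np.c_[np.tile(xy,(len(zs),1)),zs])
print("line px",uv[0],uv[-1])
dirn=(uv[-1]-uv[0])/np.linalg.norm(uv[-1]-uv[0]); nrm=np.array([-dirn[1],dirn[0]])
offs=np.arange(-5,5.01,.25)
prof=np.array([map_coordinates(g,[(uv[:,1]+o*nrm[1]),(uv[:,0]+o*nrm[0])],order=1) for o in offs]).T
w=((215-prof).clip(0)/150).sum(1)*.25
for a,b,c in zip(zs,w,prof[:,20]): print(f"{a:.3f}:{b:.1f}/{c:.0f}",end="  ")
k=(abs(P[...,0]-.543)<.1)&(abs(P[...,1]+.2)<.12)&(abs(P[...,2]-.14)<.008)&(p[...,0].astype(int)-p[...,2]>25)
print("\nboard z side",np.median(P[k][:,2]),k.sum())
```

```text
front xy [ 0.5465 -0.1737] top part [ 0.5459 -0.1737] 137
line px [358.4464 242.5237] [379.6785 204.312 ]
0.205:7.0/96  0.206:6.1/117  0.207:5.1/143  0.208:4.2/168  0.209:3.2/190  0.210:2.4/206  0.211:1.6/218  0.212:1.0/224  0.213:0.5/226  0.214:0.2/227  0.215:0.0/228  0.216:0.0/227  0.217:0.0/225  0.218:0.0/220  0.219:0.0/214  0.220:0.1/204  0.221:0.4/183  0.222:0.8/159  0.223:1.3/130  0.224:1.9/98  0.225:2.5/81  0.226:3.1/70  0.227:3.4/60  0.228:3.7/50  0.229:3.8/52  0.230:3.8/56  0.231:3.8/59  0.232:3.8/62  0.233:3.8/62  0.234:3.9/62  0.235:3.9/63  0.236:3.9/63  0.237:3.9/64  0.238:3.9/64  0.239:3.8/65  0.240:3.8/65  0.241:3.8/64  0.242:3.8/63  0.243:3.9/63  0.244:3.9/64  0.245:3.9/66  0.246:4.0/67  0.247:4.0/67  0.248:4.0/67  0.249:4.0/65  0.250:4.1/64  0.251:4.1/63  0.252:4.1/63  0.253:4.1/65  0.254:4.1/67  0.255:4.0/69  0.256:4.0/70  0.257:4.0/68  0.258:4.0/67  0.259:4.0/67  0.260:3.9/67  0.261:3.9/66  0.262:3.8/65  0.263:3.8/65  0.264:3.8/64  0.265:3.9/64  0.266:4.0/66  0.267:4.0/70  0.268:3.9/69  0.269:3.9/69  0.270:3.9/68  0.271:3.9/68  0.272:4.0/68  0.273:4.0/68  0.274:4.0/
[... 337 characters left out ...]
7  0.299:5.5/59  0.300:5.7/61  0.301:5.9/64  0.302:6.1/68  0.303:6.2/73  0.304:6.3/75  0.305:6.3/77  0.306:6.1/77  0.307:5.7/77  0.308:5.4/75  0.309:5.0/73  0.310:4.7/72  0.311:4.5/71  0.312:4.4/71  0.313:4.2/70  0.314:4.2/70  0.315:4.1/70  0.316:4.0/71  0.317:4.0/70  0.318:4.0/67  0.319:4.1/65  0.320:4.2/65  0.321:4.4/67  0.322:4.8/69  0.323:5.7/71  0.324:6.8/69  0.325:8.0/67  0.326:9.1/66  0.327:9.9/63  0.328:10.4/59  0.329:10.6/55  0.330:10.6/54  0.331:10.7/53  0.332:10.7/52  0.333:10.7/51  0.334:10.7/52  0.335:10.8/52  0.336:10.8/53  0.337:10.8/52  0.338:10.9/50  0.339:10.9/47  0.340:10.9/47  0.341:10.8/50  0.342:10.8/51  0.343:10.8/52  0.344:10.8/53  
board z side 0.137867147258878 3460
```

The estimates agree to about 1 mm: the ring sits 58.5 mm below the TCP, so the target TCP height is about 0.2265. I lower it by 23 mm, gently.

>>> {"api": "arm_command", "payload": {"plan": "0 0 0.002 0; 0 0 0.003 0; 0 0 0.004 0; 0 0 0.004 0; 0 0 0.004 0; 0 0 0.003 0; 0 0 0.002 0; 0 0 0.001 0; 0 0 0 0; 0 0 0 0; 0 0 0 0"}}

```text
clock: 19.6
tcp_pos: [0.5347, 0.2001, 0.2264]
orientation: [-2.495, -1.909, -0.0]
contact_force: [0.7, 0.2, -1.7]
grip_width: 0.0244
gripper_force: 49.1
```

```bash
python3 ring2.py pics/in2.png
```

```text
158 221 221 [0.5374 0.1888 0.204 ]
163 216 218 [0.5309 0.1971 0.1853]
164 216 218 [0.5309 0.1973 0.1815]
165 216 218 [0.5301 0.1969 0.1787]
166 216 218 [0.53   0.1971 0.1749]
167 216 218 [0.53   0.1974 0.1708]
168 217 217 [0.5295 0.1972 0.1676]
collar top z 0.1653359117223504 85
collar-top ellipse ((217.51364135742188, 167.47543334960938), (12.129918098449707, 16.478622436523438), 88.637451171875)
flange 0.15541277813833565 713
tcp [0.5347 0.2001 0.2264] [-0.3785 -0.4627 -1.2336]
```

View pics/in2.png

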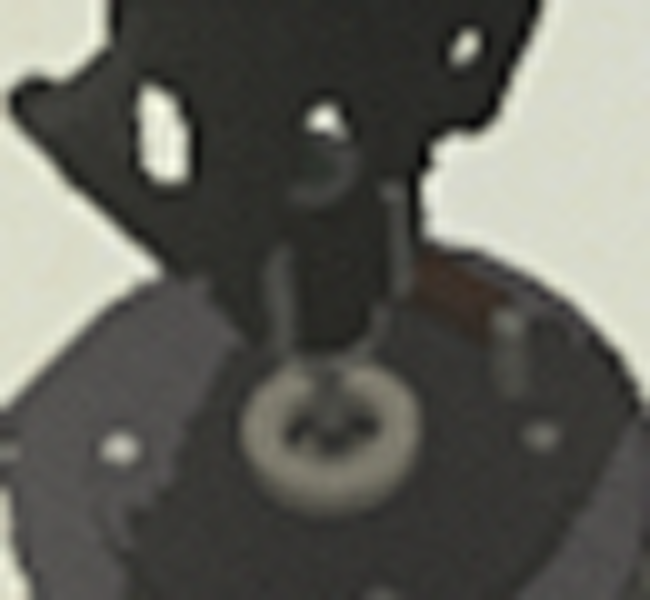

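The sheath hangs inside the hole, laterally centred, and the ring shows at about the rim, near crop (328,425), or pixel (217.5,167.5). I check its height with one depth patch.

Run:
```python
from ax import *
ps=[];ds=[]
for _ in range(6):
    p,d=eyes.grab_frame("side"); ps.append(cv2.cvtColor(p,cv2.COLOR_RGB2GRAY)); ds.append(d)
P=S.pts(np.median(ds,0)); g=np.mean(ps,0)
print("z mm above rim (cols 210-225)"); print(((P[161:175,210:226,2]-.1654)*1e3).round(0).astype(int)); print("gray"); print(g[161:175,210:226].round(0).astype(int))
q=np.array([.5333,.1997,.1654]); h=np.array([-.695,-.719,0])
for a in(-2,0,2): print("proj ring front",a,S.proj(q+h*.0055+[0,0,a/1e3]),"sheath",S.proj(q+h*.004+[0,0,a/1e3]))
print("hole near/far edges",S.proj(q+h*.012),S.proj(q-h*.012))
```

```text
z mm above rim (cols 210-225)
[[-11 -10  35  37  38  37  39  38  38  38  36 -11 -10 -10 -10  -9]
 [-10 -11  -9   0  36  36  36  36  34  34   1  -1   0 -10 -12 -10]
 [-10   0   0   0   0  -1  21  21  20   0   0   0   0   1 -11 -11]
 [ -1   0  -1  -1   0  -1  16  17  16  -1  -1   1   0   0   0 -11]
 [ -1   0   0   0  -2  -5  13  14  13  -6  -5  -2  -2   0  -1   0]
 [  0   0  -1  -2  -5  -9   8   9   9 -11  -8  -6   0   0   0  -1]
 [  0   1  -1  -6 -10 -12   4   6   6   1 -12 -11  -2  -1  -1   1]
 [ -1   0  -1 -11 -14 -15   0   2   1   0 -17 -13  -1   0   1   0]
 [ -1   0  -1 -13 -19 -20  -1  -1  -1  -3 -21 -19   0   0  -1  -1]
 [  0   0   0   0 -20 -24  -8  -6  -5 -10 -24   1   0   0   0  -1]
 [  0  -1   0  -1   0   0 -15 -10 -11   1   0   0  -1   0  -1  -3]
 [ -2  -1   0   0   1   0   0   0  -1   0  -1  -1   0   0  -3  -7]
 [ -7  -3  -2   0   0   0   0   0   1   0   0  -1  -2  -4  -6 -10]
 [-10  -7  -3  -2  -2   1   0  -1  -2   0  -2  -2  -5  -7  -9 -10]]
gray
[[ 55  52  60  82  94  81  73  74  88  94  92  98  84  62  49  52]
 [ 51  56  84 110 111  94  73  64  70  96 120 129 118 104  
[... 384 characters left out ...]
  61  59  77 109 122 124]
 [118 120 120  94  72  91  78  53  46  59  78  88 110 121 122 120]
 [108 122 123 114 106 104  92  76  71  82  97 111 119 119 122 108]
 [ 85 112 121 122 120 121 110 104 107 110 118 122 120 122 112  95]
 [ 67  91 105 116 121 125 120 120 122 122 123 121 120 110  98  76]
 [ 58  72  88  99 109 114 115 117 120 117 112 108 101  90  79  59]
 [ 50  58  73  82  88  93  98 103 104 100  93  90  87  75  58  49]]
proj ring front -2 [[217.5297 169.4013]] sheath [[217.4878 168.929 ]]
proj ring front 0 [[217.4836 168.8842]] sheath [[217.4417 168.4116]]
proj ring front 2 [[217.4374 168.3652]] sheath [[217.3955 167.8922]]
hole near/far edges [[217.6662 170.9429]] [[216.9998 163.427 ]]
```

```bash
python3 -c "
from h import *
o=r.get_obs(); print(o['clock'],abs(o['qvel']).max(),o['tcp_pos']); print(ticket.hand_in())"
```

```text
20.15 0.001677641502490094 [0.5346682  0.2000627  0.22629858]
the job is handed in; nothing more can be done
None
```

The job is handed in at about 20 s on the robot's clock: the lid is pressed fully home, and the probe is still gripped, hanging steady mid-port with its depth ring level with the rim to about 1 mm.

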